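# Check returned tracking cameras into the charging dock

### The job

Push the dock's blue folding cover right back so that its two panels lie flat against each other, then stand every returned tracking camera upright inside the dock, each with its loose lens cap pressed fully home. Once they are all in, take the hand scanner, aim its red window at the dock's label from about 7 cm and hold it still for a good second, then lay it back level in the middle of its pad, lengthwise. Leave the cover folded and the other things on the bench alone.

Things in the scene. Friction and masses are not known exactly. Their poses are not given: they have to be found in the camera images.
- dock: Grey open-topped charging tray, fixed to the bench, 250 mm (its x) by 176 mm (its y), walls 5 mm thick, rim 62 mm above the bench, flat inner floor 5 mm above the bench (inside 240 x 166 mm, no pockets). Origin: centre of its underside; z up. At its +x end a black block 54 x 110 mm, also 62 mm high, carries the label. The cover is hinged along the rim of its +y wall
- cover (a joint): Blue folding dust cover of the dock: two equal panels (246 x 88 x 5 mm). First panel, hinged along the dock's +y rim; value is its angle above horizontal: 0 flat over the tray, 1.53 upright at the +y rim. It stays where it is left (light friction)
- fold (a joint): The hinge between the two panels, always twice the value of cover: 0 both panels flat over the tray, 3.06 (its stop) the panels folded flat against each other, upright on the +y rim (top 150 mm above the bench), tray open. Between, the cover makes a tent whose free edge runs at rim height along the dock's y, as on rails: pushing the free edge towards the dock's +y with about 2 to 5 N folds it
- ridge (a point): Centre of the yellow ridge (150 mm along the dock's x, 6 mm thick, 14 mm tall) on the outer face of the second panel along its free edge, the place to push; the panel's outer face is 7 mm below this point when flat, and the ridge turns with the panel. Once steep, the cover is best pushed half-way up the second panel, whose outer face then looks to the dock's -y, so that the gripper's body clears the panels' tops
- label (a point): Centre of the white bar-striped label (36 mm along the dock's x by 56 mm) lying flat, face up, on the black end block of the dock, 63 mm above the bench; x, y along the dock's
- pad: Black rubber pad fixed to the bench, 200 mm (its x) by 80 mm, 8 mm thick: the scanner's parking place. Origin: centre of its underside
- scanner: Loose hand scanner, 0.16 kg, lying flat. Black handle 120 mm (x -60 to 60) by 28 mm wide by 30 mm high, yellow head at the +x end (x 60 to 96, 56 mm wide, 30 mm high). Origin: underside, middle of the handle; z up. Centre of mass about 30 mm from the origin towards the head. It always scans; there is no trigger
- window: Red reading window on the scanner's head, fixed to it at (95, 0, 8) mm in the scanner's frame. Its own +x axis is the reading beam, which points forward and down at 45 degrees when the scanner is level: (0.707, 0, -0.707) in the scanner's frame; its y is the scanner's y
- cam1: Loose upright tracking camera, 0.15 kg (may be absent): grey foot disc 54 mm across and 5 mm high, white barrel 40 mm across from 5 to 36 mm height, orange neck 32 mm across from 36 to 46 mm. Origin: centre of the foot's underside; z up. Stands on a flat foot
- cap1 (a joint): Black push-on lens cap on top of cam1, 38 mm across, 12 mm high, sliding along the camera's z. Value (m): 0 fully home on the barrel's shoulder (cap top 48 mm above the foot's underside, no orange to be seen), 0.011 farthest up. Held by a stiff fit: about 7 N moves it either way, and it stays where it is left
- cam2: Camera, same as cam1 (may be absent)
- cap2 (a joint): Cap of cam2, same as cap1
- cam3: Camera, same as cam1 (may be absent)
- cap3 (a joint): Cap of cam3, same as cap1
- cam4: Camera, same as cam1 (may be absent)
- cap4 (a joint): Cap of cam4, same as cap1
- tape: Bystander: roll of tape, 70 mm across, 22 mm high, lying flat
- controller: Bystander: white game controller, about 145 mm long, 38 mm high
- cells: Bystander: green battery box 60 x 45 x 22 mm
- spray: Bystander: blue lens-cleaner bottle 44 mm across, 110 mm high
- webcam: Bystander: black camera block 70 x 50 x 30 mm

How it is judged:
By the outcome, as a careful person would: the job done as asked, in the order asked, and still so for the second after the job is handed in, with the robot touching nothing.
Of cam1, cam2, cam3, cam4 only 2 to 4 are there at a start; the rules pass over those that are not, and their reading is None.
At some moment in a run one of cam1, cam2, cam3, cam4 may be knocked a few centimetres aside while the robot is not near it.
It also fails if it takes over 210 s, if anything falls off the work surface, if the arm or the gripper's body presses on something with over 40 N, if the wrist force passes 120 N, or if a joint passes its speed limit or range.

### The arm

A 6-joint arm with a two-finger parallel gripper is mounted at the origin on the work surface. World frame = base frame: x ahead of the robot, y to its left, z up, the work surface at z = 0. Lengths are in mm, angles in rad, forces in N, time in s.
With the tool pointing down it reaches from about 300 to 950 mm from the base axis. Payload 3.1 kg.
Tool frame: the origin (TCP) lies midway between the tips of the shut fingers; the grasp point (between the pads) lies 19 mm behind it; z points along the fingers, y is the line along which they close (so a half turn about z gives the same grasp; the last joint's range is limited). The gripper opens to 85 mm and grips with 20 to 120 N. Pads are 22 mm wide; open, the fingers measure 114 mm over their backs; the gripper's body (76 mm by 85 mm) begins 54 mm behind the grasp point. The pads swing forward as they close: fully open they stand 13 mm farther back than shut.
Start: joints at [-1.243, 0.308, 1.634, -0, 1.2, -0.07], TCP at [242.094, -576.214, 231.272] pointing down, gripper open.
Joint ranges: [-3.06, 3.06], [-0.79, 1.96], [0.05, 2.63], [-1.19, 4.34], [0.05, 2.64], [-2.94, 2.94]. Speed limits (rad/s): [2.79, 2.79, 3.14, 3.14, 3.14, 3.14].

### API

Orientations are given as a rotation vector (axis times angle).
In Python, from cell import * gives the robot as it stands. The module is installed in compiled form; this text tells all that it offers.
- The arm moves only by the tool servo_tool, never from a script. Its argument "series" is a list of rows, each a list of 3 entries, a list of its own where there are three numbers: the shift along the tool's x, y, z in cm, then the turn, a rotation vector about the tool's x, y, z in rad, then the finger opening in cm, from 0 to 8.54. A call has 1 to 10 rows; each row shifts and turns the commanded pose from where the row before left it, along the tool's axes as they then stand; what a row does not reach is not made up. A row lasts 1/8 s, in which the tool goes at most 62.5 mm and 10.7 degrees, less where a joint would pass 70% of its speed; a pose out of reach is approached as far as the arm can. A call with a gripper value outside its range is refused whole. The fingers move at their own pace and stop on an object; "grip_force" is the grip in N (left out, the last holds). Time passes only in rows, so rows that do not move let the fingers close. It gives the time, the measured TCP pose, the force, the opening and the grip force at its end, in the units of the state.
- get_state(): the state, without advancing time (a new reading comes with each control period).
- snapshot(name): name is "scene" or "top" or "wrist"; returns a dict with "frame" (420x560x3 uint8, blue, green, red), "range_z" (420x560 float32, mm along the optical axis (not along the pixel's ray), 0 where there is no reading), "mtx" (3x3 intrinsics, pixels), "distortion" ([k1, k2, p1, p2, k3] as OpenCV has them; the pictures are not rectified), "R" (3x3) and "t" (3): a world point X has camera coordinates R X + t; the wrist camera has in their place "tool_from_camera" (4x4, takes a point from camera to tool coordinates, whose origin is the TCP and whose axes are the flange's). Camera axes: x right, y down, z forward; pixel columns grow to the right and rows downward; lengths in mm; the calibration is good to about 2 mm. A picture is of the moment at which its call begins: read the wrist's pose just before it.
- finish_job(): hands the job in; it is judged then, once.
Trained networks look in a picture, given as the dict that the camera call returned (one of the last four; its "shot" number tells which), for a name from the list of things; names that differ only in an ending like _2 or _b are one class to them, and where a whole thing is asked for, a point or a joint stands for the part that bears it (a point fixed in the world has none). Each returns a list of dicts, best first, with "conf" (0 to 1); they miss things now and then, are a little off and sometimes report something else, mostly with a low value. They report only what shows in the picture. A call takes as long as a camera call.
- spot_in(target, picture): "location" ([x, y, z] in mm, in world coordinates, good to about 4 mm: the middle of the surface that is visible of it).
The state is a dict: "time_s": time; "joint_pos": joint angles; "dq": joint speeds; "joint_torque": joint torques, N m; "tool_pos": TCP position; "tool_rot": TCP orientation; "wrist_force": force on the tool from outside, world axes, zero at the start; "wrist_torque": the same for the moment, N m; "width": finger opening in mm; "grip_force": force on a finger pad.
Only numpy, scipy, OpenCV 4.12 (cv2) and the standard library are available. Lean on these libraries where they do the work, as an engineer would, in place of code of your own. Each camera call takes 0.05 s, during which the arm holds its last target. There are 200 camera calls.

## Working session

There is one attempt and no reset: what is moved stays moved. The work goes in short steps, Python scripts to look and compute and a tool call to move; the robot and the scene stay as the last step left them, time stands still between calls to the robot, and variables do not carry over. Pictures are saved under pics/ and viewed, at most 14 in all, crops included, and the job is handed in when it is done.

Besides the shell and the picture viewer there is one more tool, called after ">>>" by a JSON object that holds its "fn" and its "kwargs", one argument or row to a line. servo_tool: Moves the arm, as the interface text tells. Its arguments: {"type":"object","properties":{"series":{"type":"array","items":{"type":"array"}},"grip_force":{"type":"number"}},"required":["series"]}

```bash
mkdir -p pics; cat > h.py <<'E'
from cell import *
import numpy as np, cv2
from scipy.spatial.transform import Rotation as Ro
def pose():
    s=get_state(); return np.array(s["tool_pos"]),Ro.from_rotvec(s["tool_rot"]).as_matrix()
def world(p,u,v,pz=None,z=None):
    """pixel -> world, by range (window median) or by plane z"""
    d=p["range_z"]; u0,v0=int(round(u)),int(round(v))
    n=cv2.undistortPoints(np.array([[[u,v]]],float),p["mtx"],np.array(p["distortion"]))[0,0]
    ray=np.array([n[0],n[1],1.])
    if "R" in p: R=np.array(p["R"]).T; c=-R@np.array(p["t"])
    else:
        T=np.array(p["tool_from_camera"]); P,RT=pz; R=RT@T[:3,:3]; c=RT@T[:3,3]+P
    if z is None:
        w=d[max(v0-2,0):v0+3,max(u0-2,0):u0+3]; w=w[w>0]; return c+R@(ray*np.median(w))
    r=R@ray; return c+r*(z-c[2])/r[2]
def shift(target,yaw_to=None):
    P,R=pose(); return R.T@(np.array(target)-P)/10
E
python3 - <<'E'
from h import *
s=get_state();print(s)
for n in("scene","top"):
    p=snapshot(n);cv2.imwrite(f"pics/{n}0.png",p["frame"])
    for t in["dock","cover","ridge","label","pad","scanner","window","cam1","tape","controller","cells","spray","webcam"]:
        print(n,t,[(np.round(q["location"]).tolist(),round(q["conf"],2)) for q in spot_in(t,p)][:5])
    if n=="top":print(p["R"],p["t"],p["mtx"])
E
```

```text
{'time_s': 0.0, 'joint_pos': array([-1.24268377e+00,  3.08988815e-01,  1.63520763e+00, -2.33693045e-05,
        1.19974120e+00, -6.97049991e-02]), 'dq': array([ 0.00224598,  0.00081745, -0.00132373,  0.00232084,  0.00080653,
        0.00054259]), 'joint_torque': array([ 1.80917855e-04, -4.15255487e+01, -2.76665300e+01, -6.51929327e-05,
        1.02922262e-02, -1.01634004e-05]), 'tool_pos': array([ 241.82226821, -575.40595144,  230.04715157]), 'tool_rot': array([-3.07736968e+00, -6.20332014e-01,  5.08134333e-04]), 'wrist_force': array([ 0.04195071,  0.10751825, -0.0350984 ]), 'wrist_torque': array([ 0.06965977, -0.05547997, -0.01385333]), 'grip_force': 0.0, 'width': 85.46361172411274}
scene dock []
scene cover [([503.0, 241.0, 86.0], 0.6)]
scene ridge [([503.0, 190.0, 93.0], 0.62)]
scene label [([547.0, 229.0, 78.0], 0.87), ([706.0, -208.0, 25.0], 0.52)]
scene pad [([533.0, -353.0, 10.0], 0.81)]
scene scanner [([555.0, -370.0, 33.0], 0.7), ([433.0, -185.0, 31.0], 0.29)]
scene window []
scene cam1 [([538.0, -58.0, 34.0], 0.91), ([446.0, -73.0, 35.0], 0.68), ([430.0, -183.0, 32.0], 0.67
[... 780 characters left out ...]
1)]
top cam1 [([416.0, -187.0, 56.0], 0.81), ([525.0, -68.0, 59.0], 0.76), ([531.0, -202.0, 50.0], 0.56), ([428.0, -77.0, 60.0], 0.52)]
top tape [([671.0, -110.0, 21.0], 0.81)]
top controller [([688.0, -206.0, 36.0], 0.93)]
top cells [([369.0, -266.0, 21.0], 0.76)]
top spray [([359.0, -340.0, 76.0], 0.61), ([433.0, -81.0, 55.0], 0.36)]
top webcam [([698.0, -2.0, 31.0], 0.77)]
[[-5.85202998e-03 -9.99982250e-01 -1.11955459e-03]
 [-9.75565368e-01  5.95502976e-03 -2.19628666e-01]
 [ 2.19631434e-01 -1.93074848e-04 -9.75582900e-01]] [-23.38560514 531.94995779 906.53726665] [[381.69653142   0.         277.84198755]
 [  0.         381.69653142 211.16889077]
 [  0.           0.           1.        ]]
```

View pics/top0.png

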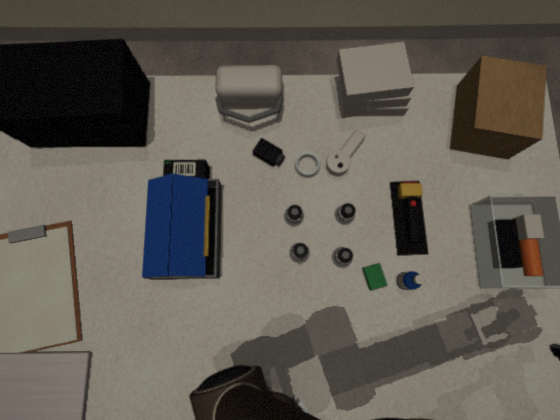

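View pics/scene0.png

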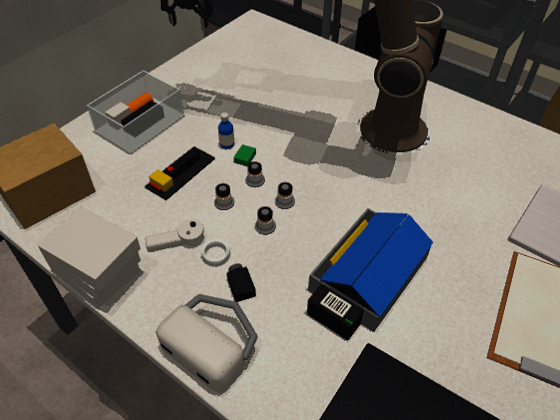

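The top view shows four cameras at (295,213), (347,211), (301,252) and (344,256), all with orange showing. The dock is at (182,225) with the cover half tented, the ridge at (207,225) and the label at (185,169). The scanner lies on its pad at (410,215), head towards +x.

```bash
cat >> h.py <<'E'
def cloud(p,pz=None):
    d=p["range_z"]; v,u=np.mgrid[0:420,0:560]
    n=cv2.undistortPoints(np.stack([u,v],-1).reshape(-1,1,2).astype(float),p["mtx"],np.array(p["distortion"]))[:,0]
    c=np.c_[n,np.ones(len(n))]*d.reshape(-1,1)
    if "R" in p: w=(c-np.array(p["t"]))@np.array(p["R"])
    else:
        T=np.array(p["tool_from_camera"]); P,RT=pz; w=(c@T[:3,:3].T+T[:3,3])@RT.T+P
    w[d.reshape(-1)<=0]=np.nan
    return w.reshape(420,560,3)
def hsv(p): return cv2.cvtColor(p["frame"],cv2.COLOR_BGR2HSV)
def rect(w,m):
    q=w[m];q=q[~np.isnan(q).any(1)];r=cv2.minAreaRect(q[:,:2].astype(np.float32));return np.round(r[0],1),np.round(r[1],1),round(r[2],1),np.round(np.percentile(q[:,2],[5,50,95]),1),len(q)
E
python3 - <<'E'
from h import *
p=snapshot("top");w=cloud(p);h=hsv(p);f=p["frame"]
X,Y,Z=w[...,0],w[...,1],w[...,2]
print(world(p,500,380))
yel=(h[...,0]>15)&(h[...,0]<35)&(h[...,1]>120)&(h[...,2]>60)
print("ridge",rect(w,yel&(Y>100)&(Y<300)))
print("head",rect(w,yel&(Y<-300)&(Y>-420)))
print("blue",rect(w,(h[...,0]>100)&(h[...,0]<130)&(h[...,1]>150)&(h[...,2]>60)&(Y>80)))
print("label",rect(w,(f.min(2)>130)&(Y>150)&(Y<280)&(Z>45)&(X>580)))
m=(Z>54)&(X>400)&(X<800)&(Y>100)&(Y<330)
print("dock all",rect(w,m))
blk=(f.max(2)<45)
print("pad",rect(w,blk&(Z<14)&(Z>4)&(abs(Y+358)<60)&(abs(X-510)<130)))
print("scan",rect(w,(Z>24)&(Z<40)&(abs(Y+358)<60)&(abs(X-510)<130)))
for c in[(416,-187),(525,-68),(531,-202),(428,-77)]:
    r=np.hypot(X-c[0]+0,Y-c[1])<40
    print(c,rect(w,r&(Z>48)),rect(w,r&(Z>3)))
i=f[140:300,120:240];cv2.imwrite("pics/d.png",cv2.resize(np.clip(i.astype(float)*1.8,0,255).astype(np.uint8),None,fx=5,fy=3.7,interpolation=2)[:592])
E
```

```text
[ 123.43564328 -561.51386715   -0.97180189]
ridge (array([502.4, 152.3]), array([165. ,  13.3]), 0.8, array([ 4.6, 78.1, 82. ]), 234)
head (array([ 597.2, -378.9]), array([43.6, 62.3]), 1.5, array([26.1, 37.3, 40.4]), 279)
blue (array([502.1, 228.4]), array([262.3, 149.1]), 0.6, array([ 70.6,  92.4, 112.4]), 5711)Traceback (most recent call last):
  File "<stdin>", line 9, in <module>
  File "h.py", line 30, in rect
    q=w[m];q=q[~np.isnan(q).any(1)];r=cv2.minAreaRect(q[:,:2].astype(np.float32));return np.round(r[0],1),np.round(r[1],1),round(r[2],1),np.round(np.percentile(q[:,2],[5,50,95]),1),len(q)
                                                                                                                                                  ~~~~~~~~~~~~~^^^^^^^^^^^^^^^^^^
    return _quantile_unchecked(
        a, q, axis, out, overwrite_input, method, keepdims, weights)
    return _ureduce(a,
                    func=_quantile_ureduce_func,
    ...<5 lines>...
                    overwrite_input=overwrite_input,
                    method=method)
    r = func(a, **kwargs)
    result = _quantile(arr,
                       quantiles=q,
    ...<2 lines>...
                       out=out,
                       weights=wgt)
    slices_having_nans = np.isnan(arr[-1, ...])
                                  ~~~^^^^^^^^^
IndexError: index -1 is out of bounds for axis 0 with size 0
```

```bash
sed -i 's/^    q=w\[m\];q=/    if m.sum()<4: return "none"\n    q=w[m];q=/' h.py
python3 - <<'E'
from h import *
p=snapshot("top");w=cloud(p);h=hsv(p);f=p["frame"]
X,Y,Z=w[...,0],w[...,1],w[...,2]
print("label px",w[169,185],f[160:178:3,185].tolist(),w[225,216],w[225,206:220,1:].round())
print("label",rect(w,(f.min(2)>75)&(Y>170)&(Y<270)&(Z>45)&(X>610)&(X<700)))
print("dock all",rect(w,(Z>54)&(X>350)&(X<720)&(Y>100)&(Y<360)))
print("dock all",rect(w,(Z>30)&(X>350)&(X<720)&(Y>100)&(Y<360)))
blk=(f.max(2)<45)
print("pad",rect(w,blk&(Z<14)&(Z>4)&(abs(Y+358)<60)&(abs(X-510)<130)))
print("scan",rect(w,(Z>24)&(Z<45)&(abs(Y+358)<60)&(abs(X-510)<130)))
for c in[(416,-187),(525,-68),(531,-202),(428,-77)]:
    r=np.hypot(X-c[0]+0,Y-c[1])<40
    print(c,rect(w,r&(Z>48)),rect(w,r&(Z>3)))
i=f[140:300,120:240];cv2.imwrite("pics/d.png",cv2.resize(np.clip(i.astype(float)*1.8,0,255).astype(np.uint8),None,fx=3.7,fy=3.7,interpolation=2))
E
```

```text
label px [643.31322898 211.87836479  64.72638419] [[30, 35, 37], [107, 122, 126], [71, 79, 85], [68, 79, 81], [76, 86, 89], [98, 93, 89]] [496.66334442 128.30058247  61.90639079] [[150.  78.]
 [147.  80.]
 [ nan  nan]
 [156.   8.]
 [153.   6.]
 [151.   7.]
 [148.   8.]
 [145.   6.]
 [143.   8.]
 [131.  62.]
 [128.  62.]
 [127.  53.]
 [127.  36.]
 [127.  22.]]
label (array([645.5, 215.9]), array([37.7, 55.3]), 1.0, array([59.4, 62.2, 65.3]), 193)
dock all (array([519.2, 215.6]), array([302.4, 178.7]), 0.4, array([ 60.8,  86.8, 112. ]), 7244)
dock all (array([519.1, 215.6]), array([302.6, 178.7]), 0.4, array([ 59.5,  85.7, 111.9]), 7476)
pad (array([ 525.7, -372.2]), array([195.9,  78.1]), 1.7, array([ 4.8,  7.5, 10.7]), 1153)
scan (array([ 536.5, -380.2]), array([163. ,  56.3]), 4.5, array([28.3, 37. , 40.1]), 860)
(416, -187) (array([ 420.9, -191.4]), array([37.4, 35. ]), 89.8, array([50.6, 53.8, 56.7]), 187) (array([ 420.1, -188.6]), array([57.6, 69.3]), 51.3, array([ 3.4, 51.2, 55.8]), 338)
(525, -68) (array([530.2, -67.5]), array([35.6, 35.8]), 88.4, array([52.7, 56.6, 59.7]), 177) (array([525.4, -69.4]), array([72. , 53.1]), 44.2, array([ 3.8, 53.8, 59.1]), 320)
(531, -202) (array([ 534.9, -202.4]), array([35.3, 36.9]), 89.0, array([52.4, 55.4, 58.5]), 175) (array([ 527.6, -198.9]), array([65.9, 66. ]), 39.4, array([ 3.7, 52.4, 57.9]), 330)
(428, -77) (array([432.4, -79.7]), array([35.1, 35.8]), 44.9, array([52.7, 56. , 58.5]), 182) (array([430.5, -78.7]), array([52. , 55.2]), 88.7, array([ 3.7, 54. , 58.1]), 309)
```

View pics/d.png

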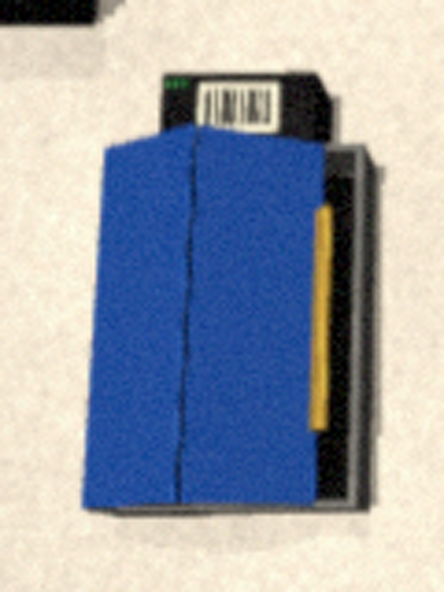

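The crop shows the tent with its free edge and ridge clear of the -y wall, and the dock nearly aligned with the world axes. I estimate the dock at about (492,215) with yaw 0.7°. I'll start with the cover.

>>> {"fn": "servo_tool", "kwargs": {
  "series": [
    [[0, 0, 0], [0, 0, 0.133], 0],
    [[0, 0, 0], [0, 0, 0.133], 0],
    [[0, 0, 0], [0, 0, 0.132], 0],
    [[1.8, -4.9, 0], [0, 0, 0], 0],
    [[1.8, -4.9, 0], [0, 0, 0], 0],
    [[1.8, -4.9, 0], [0, 0, 0], 0],
    [[1.8, -4.9, 0], [0, 0, 0], 0],
    [[1.8, -4.9, 0], [0, 0, 0], 0],
    [[1.8, -4.9, 0], [0, 0, 0], 0],
    [[1.8, -4.9, 0], [0, 0, 0], 0]
  ]
}}

```text
time_s: 2.75
tool_pos: [368.7, -231.8, 231.6]
tool_rot: [3.141, -0.001, 0.002]
wrist_force: [1.4, -0.3, 0.5]
width: 0.3
grip_force: 0.0
```

>>> {"fn": "servo_tool", "kwargs": {
  "series": [
    [[1.9, -4.9, 0], [0, 0, 0], 0],
    [[1.9, -4.9, 0], [0, 0, 0], 0],
    [[1.9, -4.9, 0], [0, 0, 0], 0],
    [[1.9, -4.9, 0], [0, 0, 0], 0],
    [[1.9, -4.9, 0], [0, 0, 0], 0],
    [[1.9, -4.9, 0], [0, 0, 0], 0],
    [[1.9, -4.9, 0], [0, 0, 0], 0],
    [[0, 0, 0], [0, 0, 0], 0],
    [[0, 0, 0], [0, 0, 0], 0]
  ]
}}

```text
time_s: 3.88
tool_pos: [500.8, 109.5, 231.0]
tool_rot: [3.141, 0.001, -0.001]
wrist_force: [0.2, -0.1, -0.7]
width: -0.0
grip_force: 0.0
```

>>> {"fn": "servo_tool", "kwargs": {
  "series": [
    [[0, 0, 4], [0, 0, 0], 0],
    [[0, 0, 4], [0, 0, 0], 0],
    [[0, 0, 4], [0, 0, 0], 0],
    [[0, 0, 3], [0, 0, 0], 0],
    [[0, 0, 1.2], [0, 0, 0], 0],
    [[0, 0, 0], [0, 0, 0], 0],
    [[0, -1, 0], [0, 0, 0], 0],
    [[0, -1, 0], [0, 0, 0], 0],
    [[0, -1, 0], [0, 0, 0], 0],
    [[0, -1, 0], [0, 0, 0], 0]
  ]
}}

```text
time_s: 5.12
tool_pos: [501.6, 150.5, 69.8]
tool_rot: [3.141, 0.001, 0.002]
wrist_force: [0.3, -2.4, 0.5]
width: -0.0
grip_force: 0.7
```

>>> {"fn": "servo_tool", "kwargs": {
  "series": [
    [[0, -1, 0], [0, 0, 0], 0],
    [[0, -1, 0], [0, 0, 0], 0],
    [[0, -1, 0], [0, 0, 0], 0]
  ]
}}

```text
time_s: 5.5
tool_pos: [501.0, 180.5, 69.1]
tool_rot: [3.142, -0.0, -0.001]
wrist_force: [0.5, -0.4, 1.0]
width: 0.2
grip_force: 0.5
```

```bash
python3 - <<'E'
from h import *
print(pose()[0].round(1),get_state()["wrist_force"].round(1))
p=snapshot("scene");cv2.imwrite("pics/s1.png",p["frame"])
p=snapshot("top");w=cloud(p);h=hsv(p);Y=w[...,1]
print("blue",rect(w,(h[...,0]>100)&(h[...,0]<130)&(h[...,1]>150)&(h[...,2]>60)&(Y>80)))
E
```

```text
[501.  180.5  69.1] [ 0.5 -0.4  1. ]
blue (array([450.9, 235.2]), array([166.4,  18.3]), 26.4, array([65.7, 70.5, 74.9]), 52)
```

View pics/s1.png

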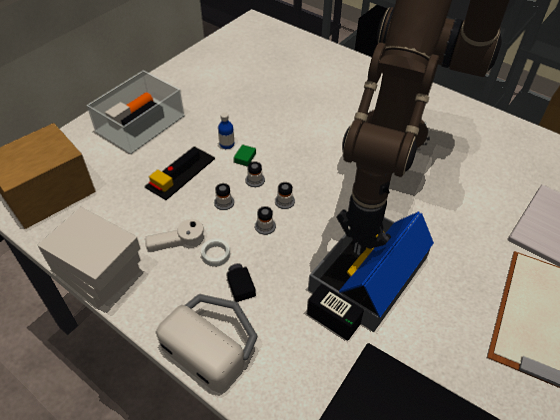

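The cover is folding as planned, now at about 50°, with the gripper behind the ridge at (358,262). I'll push on, then move higher up the panel.

>>> {"fn": "servo_tool", "kwargs": {
  "series": [
    [[0, -1, 0], [0, 0, 0], 0],
    [[0, -1, 0], [0, 0, 0], 0],
    [[0, -1, 0], [0, 0, 0], 0],
    [[0, 1.5, 0], [0, 0, 0], 0],
    [[0, 1.5, -1], [0, 0, 0], 0],
    [[0, 0, -2], [0, 0, 0], 0],
    [[0, 0, -1], [0, 0, 0], 0],
    [[0, -1, 0], [0, 0, 0], 0],
    [[0, -1, 0], [0, 0, 0], 0],
    [[0, -1, 0], [0, 0, 0], 0]
  ]
}}

```text
time_s: 6.85
tool_pos: [500.6, 210.5, 108.6]
tool_rot: [3.141, 0.001, -0.002]
wrist_force: [-0.1, 0.5, -0.6]
width: 0.0
grip_force: 0.0
```

>>> {"fn": "servo_tool", "kwargs": {
  "series": [
    [[0, -1, 0], [0, 0, 0], 0],
    [[0, -1, 0], [0, 0, 0], 0],
    [[0, -1, 0], [0, 0, 0], 0],
    [[0, -0.7, 0], [0, 0, 0], 0]
  ]
}}

```text
time_s: 7.35
tool_pos: [501.3, 247.1, 109.5]
tool_rot: [3.141, 0.001, -0.0]
wrist_force: [0.2, -1.9, 3.0]
width: 0.2
grip_force: 1.2
```

>>> {"fn": "servo_tool", "kwargs": {
  "series": [
    [[0, -0.5, 0], [0, 0, 0], 0],
    [[0, -0.5, 0], [0, 0, 0], 0],
    [[0, -0.3, 0], [0, 0, 0], 0]
  ]
}}

```text
time_s: 7.72
tool_pos: [501.4, 259.9, 109.4]
tool_rot: [-3.142, 0.0, -0.0]
wrist_force: [0.2, -1.5, 1.2]
width: -0.0
grip_force: 0.7
```

>>> {"fn": "servo_tool", "kwargs": {
  "series": [
    [[0, -0.4, 0], [0, 0, 0], 0],
    [[0, -0.4, 0], [0, 0, 0], 0],
    [[0, -0.3, 0], [0, 0, 0], 0]
  ]
}}

```text
time_s: 8.1
tool_pos: [501.4, 271.1, 109.6]
tool_rot: [-3.141, 0.0, -0.0]
wrist_force: [-0.7, -1.8, 3.7]
width: -0.0
grip_force: 2.1
```

>>> {"fn": "servo_tool", "kwargs": {
  "series": [
    [[0, -0.3, 0], [0, 0, 0], 0],
    [[0, -0.2, 0], [0, 0, 0], 0]
  ]
}}

```text
time_s: 8.35
tool_pos: [501.3, 275.1, 109.5]
tool_rot: [3.14, 0.001, -0.0]
wrist_force: [-0.0, -7.2, 6.3]
width: -0.0
grip_force: 4.6
```

>>> {"fn": "servo_tool", "kwargs": {
  "series": [
    [[0, -0.2, 0], [0, 0, 0], 0],
    [[0, -0.1, 0], [0, 0, 0], 0]
  ]
}}

```text
time_s: 8.6
tool_pos: [501.3, 275.3, 109.6]
tool_rot: [3.135, 0.003, -0.002]
wrist_force: [-1.9, -13.8, 8.3]
width: 0.1
grip_force: 7.2
```

>>> {"fn": "servo_tool", "kwargs": {
  "series": [
    [[0, 2, 0], [0, 0, 0], 8.5],
    [[0, 4, -2], [0, 0, 0], 8.5],
    [[0, 3, -5], [0, 0, 0], 8.5],
    [[0, 4, -5], [0, 0, 0], 8.5],
    [[0, 5, -3], [0, 0, 0], 8.5],
    [[0, 5, 0], [0, 0, 0], 8.5],
    [[0, 5, 0], [0, 0, 0], 8.5],
    [[0, 5, 0], [0, 0, 0], 8.5],
    [[-1, 4, 0], [0, 0, 0], 8.5],
    [[-1, 4, 0], [0, 0, 0], 8.5]
  ]
}}

```text
time_s: 9.85
tool_pos: [480.5, -131.5, 257.2]
tool_rot: [-3.141, 0.001, -0.0]
wrist_force: [0.3, 0.5, 0.5]
width: 84.8
grip_force: 0.0
```

>>> {"fn": "servo_tool", "kwargs": {
  "series": [
    [[0, 0, 0], [0, 0, 0], 8.5],
    [[0, 0, 0], [0, 0, 0], 8.5],
    [[0, 0, 0], [0, 0, 0], 8.5]
  ]
}}

```text
time_s: 10.22
tool_pos: [481.3, -129.2, 257.8]
tool_rot: [-3.141, -0.002, 0.0]
wrist_force: [0.0, 0.7, -0.5]
width: 84.6
grip_force: 0.0
```

```bash
python3 - <<'E'
from h import *
pz=pose();print(pz[0].round(1))
p=snapshot("wrist");cv2.imwrite("pics/w1.png",p["frame"]);print(np.round(p["tool_from_camera"],2).tolist(),p["mtx"][0,0])
w=cloud(p,pz)
for q in spot_in("cam1",p): print(np.round(q["location"]).tolist(),round(q["conf"],2))
p=snapshot("top");cv2.imwrite("pics/t1.png",p["frame"][130:300,100:460]);w=cloud(p);h=hsv(p);Y=w[...,1]
print("blue",rect(w,(h[...,0]>100)&(h[...,0]<130)&(h[...,1]>150)&(h[...,2]>60)&(Y>80)))
print("label",rect(w,(p["frame"].min(2)>75)&(Y>170)&(Y<270)&(w[...,2]>45)&(w[...,0]>610)&(w[...,0]<700)))
print("rim",rect(w,(w[...,2]>54)&(w[...,2]<70)&(w[...,0]>350)&(w[...,0]<720)&(Y>100)&(Y<330)))
E
```

```text
[ 481.3 -129.2  257.8]
[[0.0, -0.95, -0.31, 77.87], [1.0, -0.0, 0.0, 0.66], [-0.0, -0.31, 0.95, -141.7], [0.0, 0.0, 0.0, 1.0]] 301.10770188597695
[428.0, -183.0, 51.0] 0.97
[446.0, -85.0, 53.0] 0.92
[535.0, -197.0, 58.0] 0.8
[367.0, -335.0, 70.0] 0.41
blue (array([491.9, 297. ]), array([240.4,  10. ]), 0.6, array([146.1, 149. , 151.7]), 437)
label (array([641.6, 221.4]), array([96.9, 55. ]), 89.1, array([59.7, 62.4, 65.1]), 304)
rim (array([519.2, 215.2]), array([302.7, 177.9]), 0.3, array([58.1, 62.2, 68.7]), 1792)
```

View pics/w1.png

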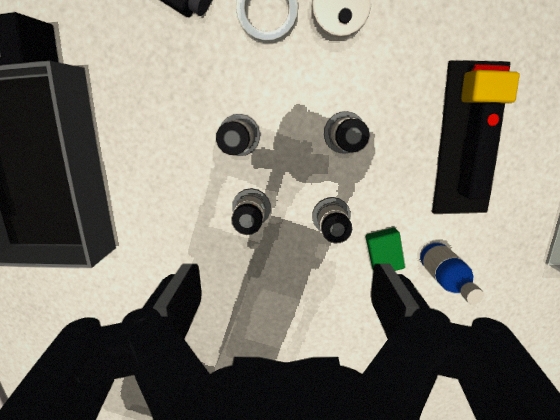

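View pics/t1.png

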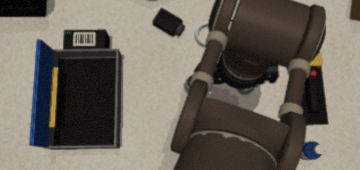

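The wrist view shows the four cameras at (235,138), (350,135), (248,213) and (335,222). The crop shows the cover folded upright on the +y rim with the tray open. Next I'll measure the cameras.

```bash
cat >> h.py <<'E'
def cams(p,w,box=(330,640,-270,0)):
    X,Y,Z=w[...,0],w[...,1],w[...,2]; x0,x1,y0,y1=box
    m=((Z>40)&(Z<75)&(X>x0)&(X<x1)&(Y>y0)&(Y<y1)).astype(np.uint8)
    n,l,st,_=cv2.connectedComponentsWithStats(m)
    for i in range(1,n):
        if st[i,4]<60: continue
        q=w[l==i]; zt=np.percentile(q[:,2],85); t=q[q[:,2]>zt-5]
        (cx,cy),r=cv2.minEnclosingCircle(t[:,:2].astype(np.float32)); b=cv2.minAreaRect(t[:,:2].astype(np.float32))
        print("cam",np.round([cx,cy,r,zt],1),np.round(b[0],1),np.round(b[1],1),len(t), "px",st[i,:4])
E
python3 - <<'E'
from h import *
pz=pose();p=snapshot("wrist");cams(p,cloud(p,pz))
E
```

```text
cam [ 533.7 -205.3   18.8   56. ] [ 533.9 -205.5] [36.3 36.1] 859 px [335 119  34  34]
cam [530.9 -69.7  18.7  57. ] [530.8 -69.8] [36.  35.5] 855 px [216 121  34  34]
cam [432.7 -81.7  18.9  56.2] [432.9 -81.8] [36.7 37.1] 715 px [231 204  32  31]
cam [ 420.3 -193.2   19.1   54.2] [ 420.9 -193.4] [36.7 37.5] 690 px [321 213  31  31]
```

>>> {"fn": "servo_tool", "kwargs": {
  "series": [
    [[2.5, -3, 3], [0, 0, 0], 6.5],
    [[2.5, -3, 3], [0, 0, 0], 6.5],
    [[0, 0, 5], [0, 0, 0], 6.5],
    [[0, 0, 5], [0, 0, 0], 6.5],
    [[0, 0, 4], [0, 0, 0], 6.5],
    [[0, 0, 3], [0, 0, 0], 6.5],
    [[0, 0, 1.8], [0, 0, 0], 6.5],
    [[0, 0, 0], [0, 0, 0], 6.5],
    [[0, 0, 0], [0, 0, 0], 3.5],
    [[0, 0, 0], [0, 0, 0], 3.5]
  ],
  "grip_force": 35
}}

```text
time_s: 11.68
tool_pos: [533.0, -70.6, 11.8]
tool_rot: [3.141, -0.0, 0.006]
wrist_force: [1.3, 0.2, 1.3]
width: 39.0
grip_force: 35.7
```

>>> {"fn": "servo_tool", "kwargs": {
  "series": [
    [[0, 0, 0], [0, 0, 0], 3.5],
    [[0, 0, 0], [0, 0, 0], 3.5],
    [[0, 0, 0], [0, 0, 0], 3.5],
    [[0, 0, -2], [0, 0, 0], 3.5],
    [[0, 0, -4], [0, 0, 0], 3.5],
    [[0, 0, -4], [0, 0, 0], 3.5],
    [[0, 0, -2], [0, 0, 0], 3.5],
    [[0, 0, 0], [0, 0, 0], 3.5]
  ]
}}

```text
time_s: 12.68
tool_pos: [532.4, -70.7, 131.8]
tool_rot: [3.141, -0.0, 0.006]
wrist_force: [-0.9, 0.0, -1.2]
width: 39.0
grip_force: 35.6
```

>>> {"fn": "servo_tool", "kwargs": {
  "series": [
    [[0.9, -4.3, 0], [0, 0, 0], 3.5],
    [[0.9, -4.3, 0], [0, 0, 0], 3.5],
    [[0.9, -4.3, 0], [0, 0, 0], 3.5],
    [[0.8, -4.3, 0], [0, 0, 0], 3.5],
    [[0.8, -4.3, 0], [0, 0, 0], 3.5],
    [[0, -4, 0], [0, 0, 0], 3.5],
    [[0, 0, 4], [0, 0, 0], 3.5],
    [[0, 0, 4], [0, 0, 0], 3.5],
    [[0, 0, 2], [0, 0, 0], 3.5],
    [[0, 0, 1], [0, 0, 0], 3.5]
  ]
}}

```text
time_s: 13.92
tool_pos: [572.7, 184.1, 17.8]
tool_rot: [3.141, -0.001, -0.006]
wrist_force: [0.1, 0.4, -2.1]
width: 39.0
grip_force: 35.8
```

>>> {"fn": "servo_tool", "kwargs": {
  "series": [
    [[0, 0, 0.3], [0, 0, 0], 3.5],
    [[0, 0, 0.2], [0, 0, 0], 3.5],
    [[0, 0, 0.1], [0, 0, 0], 3.5]
  ]
}}

```text
time_s: 14.3
tool_pos: [575.0, 184.6, 16.8]
tool_rot: [3.142, -0.001, 0.001]
wrist_force: [-5.0, -2.6, 11.4]
width: 38.7
grip_force: 36.9
```

>>> {"fn": "servo_tool", "kwargs": {
  "series": [
    [[0, 0, 0], [0, 0, 0], 5.5],
    [[0, 0, 0], [0, 0, 0], 5.5],
    [[0, 0, -3], [0, 0, 0], 5.5],
    [[0, 0, -4], [0, 0, 0], 5.5],
    [[0, 0, -1], [0, 0, 0], 5.5],
    [[0, 0, 0], [0, 0, 0], 0],
    [[0, 0, 0], [0, 0, 0], 0],
    [[0, 0, 0], [0, 0, 0], 0],
    [[0, 0, 0], [0, 0, 0], 0],
    [[0, 0, 2], [0, 0, 0], 0]
  ]
}}

```text
time_s: 15.55
tool_pos: [576.0, 185.1, 74.8]
tool_rot: [-3.141, 0.0, -0.006]
wrist_force: [0.2, 1.1, 0.4]
width: 0.1
grip_force: 0.0
```

>>> {"fn": "servo_tool", "kwargs": {
  "series": [
    [[0, 0, 0.7], [0, 0, 0], 0],
    [[0, 0, 0.5], [0, 0, 0], 0],
    [[0, 0, 0.3], [0, 0, 0], 0],
    [[0, 0, 0.3], [0, 0, 0], 0],
    [[0, 0, 0.3], [0, 0, 0], 0]
  ]
}}

```text
time_s: 16.18
tool_pos: [573.1, 184.4, 53.6]
tool_rot: [3.141, -0.0, -0.005]
wrist_force: [-4.9, -1.1, 7.2]
width: 0.1
grip_force: 3.5
```

>>> {"fn": "servo_tool", "kwargs": {
  "series": [
    [[0, 0, 0.3], [0, 0, 0], 0],
    [[0, 0, 0.3], [0, 0, 0], 0]
  ]
}}

```text
time_s: 16.42
tool_pos: [573.2, 184.4, 52.7]
tool_rot: [3.14, 0.0, -0.009]
wrist_force: [-18.0, -4.9, 45.8]
width: -0.2
grip_force: 22.6
```

>>> {"fn": "servo_tool", "kwargs": {
  "series": [
    [[0, 0, 0.3], [0, 0, 0], 0],
    [[0, 0, 0], [0, 0, 0], 0]
  ]
}}

```text
time_s: 16.68
tool_pos: [573.3, 184.5, 52.6]
tool_rot: [3.14, 0.001, -0.009]
wrist_force: [-20.5, -5.1, 47.7]
width: 0.3
grip_force: 23.9
```

>>> {"fn": "servo_tool", "kwargs": {
  "series": [
    [[0, 0, -4], [0, 0, 0], 0],
    [[0, 0, -5], [0, 0, 0], 6.5],
    [[0, 0, -5], [0, 0, 0], 6.5],
    [[-1.5, 5, -3], [0, 0, 0], 6.5],
    [[-1.5, 5, -3], [0, 0, 0], 6.5],
    [[-1.5, 5, 0], [0, 0, 0], 6.5],
    [[-1.5, 5, 0], [0, 0, 0], 6.5],
    [[-1.5, 5, 0], [0, 0, 0], 6.5],
    [[0, 2, 0], [0, 0, 0], 6.5],
    [[0, 0, 0], [0, 0, 0], 6.5]
  ]
}}

```text
time_s: 17.92
tool_pos: [499.2, -86.5, 244.1]
tool_rot: [-3.142, 0.005, -0.001]
wrist_force: [1.2, -0.1, 0.4]
width: 65.0
grip_force: 0.0
```

```bash
python3 - <<'E'
from h import *
pz=pose();print(pz[0].round(1));p=snapshot("wrist");cams(p,cloud(p,pz))
p=snapshot("scene");print("dock");cams(p,cloud(p),(365,620,130,270))
f=p["frame"][190:350,270:450];cv2.imwrite("pics/s2.png",cv2.resize(f,None,fx=3,fy=3,interpolation=2))
E
```

```text
[499.2 -86.5 244.1]
cam [ 534.  -205.    19.1   55.9] [ 534.2 -204.5] [37.  36.5] 907 px [373 135  36  35]
cam [432.9 -81.9  19.   56.3] [433.1 -81.6] [35.9 36.8] 735 px [266 221  31  32]
cam [ 420.5 -193.    19.    54.3] [ 420.5 -192.6] [36.8 36.5] 684 px [356 230  32  31]
dock
cam [373.6 199.   68.8  61.5] [372.6 199. ] [  9.8 137.7] 167 px [367 209  53  34]
cam [588.5 199.6  75.8  63.1] [612.4 189.9] [151.6  56. ] 162 px [310 258  56  53]
cam [575.8 185.1  20.7  54.5] [576.3 183.8] [38.4 35.8] 195 px [332 270  18  18]
```

View pics/s2.png

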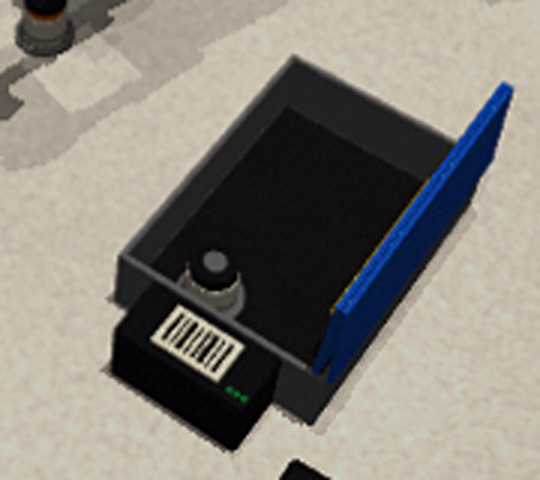

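The first camera stands in the dock with its cap home and no orange showing. Second camera next: from (433,-82) to (520,222).

>>> {"fn": "servo_tool", "kwargs": {
  "series": [
    [[-3.3, -0.2, 3], [0, 0, 0], 6.5],
    [[-3.3, -0.3, 3], [0, 0, 0], 6.5],
    [[0, 0, 5], [0, 0, 0], 6.5],
    [[0, 0, 5], [0, 0, 0], 6.5],
    [[0, 0, 4], [0, 0, 0], 6.5],
    [[0, 0, 2.2], [0, 0, 0], 6.5],
    [[0, 0, 1], [0, 0, 0], 6.5],
    [[0, 0, 0], [0, 0, 0], 6.5],
    [[0, 0, 0], [0, 0, 0], 3.5],
    [[0, 0, 0], [0, 0, 0], 3.5]
  ]
}}

```text
time_s: 19.27
tool_pos: [434.6, -80.5, 13.4]
tool_rot: [3.141, -0.0, 0.004]
wrist_force: [0.1, 0.8, 4.1]
width: 38.6
grip_force: 35.2
```

>>> {"fn": "servo_tool", "kwargs": {
  "series": [
    [[0, 0, 0], [0, 0, 0], 3.5],
    [[0, 0, 0], [0, 0, 0], 3.5],
    [[0, 0, -2], [0, 0, 0], 3.5],
    [[0, 0, -4], [0, 0, 0], 3.5],
    [[0, 0, -4], [0, 0, 0], 3.5],
    [[0, 0, -2], [0, 0, 0], 3.5],
    [[1.2, -4.3, 0], [0, 0, 0], 3.5],
    [[1.2, -4.3, 0], [0, 0, 0], 3.5],
    [[1.3, -4.3, 0], [0, 0, 0], 3.5],
    [[0, 0, 0], [0, 0, 0], 3.5]
  ]
}}

```text
time_s: 20.52
tool_pos: [470.6, 50.9, 132.2]
tool_rot: [-3.141, -0.006, -0.001]
wrist_force: [-0.2, -0.3, -1.8]
width: 38.7
grip_force: 36.2
```

>>> {"fn": "servo_tool", "kwargs": {
  "series": [
    [[1.2, -4.3, 0], [0, 0, 0], 3.5],
    [[1.2, -4.3, 0], [0, 0, 0], 3.5],
    [[1.3, -4.3, 0], [0, 0, 0], 3.5],
    [[1.2, -4.2, 0], [0, 0, 0], 3.5],
    [[0, 0, 3], [0, 0, 0], 3.5],
    [[0, 0, 4], [0, 0, 0], 3.5],
    [[0, 0, 3], [0, 0, 0], 3.5],
    [[0, 0, 1], [0, 0, 0], 3.5],
    [[0, 0, 0.3], [0, 0, 0], 3.5],
    [[0, 0, 0.2], [0, 0, 0], 3.5]
  ]
}}

```text
time_s: 21.78
tool_pos: [520.4, 219.6, 18.5]
tool_rot: [-3.141, 0.001, -0.003]
wrist_force: [-2.4, -0.5, 7.9]
width: 38.9
grip_force: 37.3
```

>>> {"fn": "servo_tool", "kwargs": {
  "series": [
    [[0, 0, 0.1], [0, 0, 0], 3.5]
  ]
}}

```text
time_s: 21.9
tool_pos: [520.4, 219.6, 18.4]
tool_rot: [3.141, -0.0, 0.002]
wrist_force: [-4.2, -2.7, 10.7]
width: 38.6
grip_force: 37.6
```

>>> {"fn": "servo_tool", "kwargs": {
  "series": [
    [[0, 0, 0], [0, 0, 0], 5.5],
    [[0, 0, 0], [0, 0, 0], 5.5],
    [[0, 0, -3], [0, 0, 0], 5.5],
    [[0, 0, -4], [0, 0, 0], 5.5],
    [[0, 0, -1], [0, 0, 0], 5.5],
    [[0, 0, 0], [0, 0, 0], 0],
    [[0, 0, 0], [0, 0, 0], 0],
    [[0, 0, 0], [0, 0, 0], 0],
    [[0, 0, 0], [0, 0, 0], 0],
    [[0, 0, 2], [0, 0, 0], 0]
  ]
}}

```text
time_s: 23.15
tool_pos: [520.9, 220.2, 77.0]
tool_rot: [-3.14, 0.0, -0.005]
wrist_force: [-0.1, 0.3, -0.1]
width: 0.0
grip_force: 0.0
```

>>> {"fn": "servo_tool", "kwargs": {
  "series": [
    [[0, 0, 0.7], [0, 0, 0], 0],
    [[0, 0, 0.5], [0, 0, 0], 0],
    [[0, 0, 0.3], [0, 0, 0], 0],
    [[0, 0, 0.3], [0, 0, 0], 0],
    [[0, 0, 0.3], [0, 0, 0], 0],
    [[0, 0, 0.2], [0, 0, 0], 0]
  ]
}}

```text
time_s: 23.9
tool_pos: [519.4, 219.8, 54.4]
tool_rot: [3.141, -0.0, -0.0]
wrist_force: [-2.2, -1.3, 6.5]
width: -0.3
grip_force: 3.5
```

>>> {"fn": "servo_tool", "kwargs": {
  "series": [
    [[0, 0, 0.1], [0, 0, 0], 0]
  ]
}}

```text
time_s: 24.02
tool_pos: [519.4, 219.8, 53.5]
tool_rot: [3.141, -0.0, -0.0]
wrist_force: [-3.0, -1.2, 6.5]
width: 0.2
grip_force: 3.4
```

>>> {"fn": "servo_tool", "kwargs": {
  "series": [
    [[0, 0, 0.2], [0, 0, 0], 0],
    [[0, 0, 0.1], [0, 0, 0], 0]
  ]
}}

```text
time_s: 24.28
tool_pos: [519.5, 219.8, 52.9]
tool_rot: [3.141, -0.0, -0.002]
wrist_force: [-8.9, -2.8, 25.0]
width: 0.0
grip_force: 12.5
```

>>> {"fn": "servo_tool", "kwargs": {
  "series": [
    [[0, 0, 0.1], [0, 0, 0], 0],
    [[0, 0, 0], [0, 0, 0], 0]
  ]
}}

```text
time_s: 24.52
tool_pos: [519.6, 219.8, 52.9]
tool_rot: [3.141, 0.0, -0.002]
wrist_force: [-10.0, -4.0, 25.5]
width: 0.0
grip_force: 13.0
```

>>> {"fn": "servo_tool", "kwargs": {
  "series": [
    [[0, 0, -4], [0, 0, 0], 0],
    [[0, 0, -5], [0, 0, 0], 6.5],
    [[0, 3, -5], [0, 0, 0], 6.5],
    [[-1, 5, -3], [0, 0, 0], 6.5],
    [[-1, 5, -2], [0, 0, 0], 6.5],
    [[-1, 5.5, 0], [0, 0, 0], 6.5],
    [[-1, 5.5, 0], [0, 0, 0], 6.5],
    [[0, 5, 0], [0, 0, 0], 6.5],
    [[0, 5, 0], [0, 0, 0], 6.5],
    [[0, 5, 0], [0, 0, 0], 6.5]
  ]
}}

```text
time_s: 25.78
tool_pos: [479.2, -172.1, 238.8]
tool_rot: [3.141, -0.001, 0.003]
wrist_force: [0.0, 0.7, -0.5]
width: 64.9
grip_force: 0.0
```

```bash
python3 - <<'E'
from h import *
pz=pose();print(pz[0].round(1));p=snapshot("wrist");cams(p,cloud(p,pz))
E
```

```text
[ 479.2 -172.1  238.8]
cam [ 534.3 -205.4   18.9   55.8] [ 533.8 -205.2] [37.2 36.3] 988 px [299 117  36  36]
cam [ 420.4 -193.4   19.1   54.2] [ 420.3 -193.2] [36.6 37.4] 765 px [287 216  32  33]
```

>>> {"fn": "servo_tool", "kwargs": {
  "series": [
    [[-3, 1, 3], [0, 0, 0], 6.5],
    [[-2.9, 1.1, 3], [0, 0, 0], 6.5],
    [[0, 0, 5], [0, 0, 0], 6.5],
    [[0, 0, 5], [0, 0, 0], 6.5],
    [[0, 0, 4], [0, 0, 0], 6.5],
    [[0, 0, 1.7], [0, 0, 0], 6.5],
    [[0, 0, 1], [0, 0, 0], 6.5],
    [[0, 0, 0], [0, 0, 0], 6.5],
    [[0, 0, 0], [0, 0, 0], 3.5],
    [[0, 0, 0], [0, 0, 0], 3.5]
  ]
}}

```text
time_s: 27.08
tool_pos: [421.4, -191.9, 12.4]
tool_rot: [3.14, -0.0, 0.004]
wrist_force: [-0.1, 1.2, 3.9]
width: 39.0
grip_force: 35.1
```

>>> {"fn": "servo_tool", "kwargs": {
  "series": [
    [[0, 0, 0], [0, 0, 0], 3.5],
    [[0, 0, 0], [0, 0, 0], 3.5],
    [[0, 0, -2], [0, 0, 0], 3.5],
    [[0, 0, -4], [0, 0, 0], 3.5],
    [[0, 0, -4], [0, 0, 0], 3.5],
    [[0, 0, -2], [0, 0, 0], 3.5],
    [[1.5, -5, 0], [0, 0, 0], 3.5],
    [[1.5, -5, 0], [0, 0, 0], 3.5],
    [[1.5, -5, 0], [0, 0, 0], 3.5],
    [[0, -5, 0], [0, 0, 0], 3.5]
  ]
}}

```text
time_s: 28.32
tool_pos: [466.1, 10.3, 131.4]
tool_rot: [-3.142, 0.001, -0.003]
wrist_force: [0.5, 0.1, -2.4]
width: 39.0
grip_force: 35.9
```

>>> {"fn": "servo_tool", "kwargs": {
  "series": [
    [[0, -5, 0], [0, 0, 0], 3.5],
    [[0, -5, 0], [0, 0, 0], 3.5],
    [[0, -4, 0], [0, 0, 0], 3.5],
    [[0, 0, 0], [0, 0, 0], 3.5],
    [[0, 0, 0], [0, 0, 0], 3.5]
  ]
}}

```text
time_s: 28.95
tool_pos: [464.6, 148.3, 130.7]
tool_rot: [3.141, 0.001, -0.001]
wrist_force: [0.2, -0.7, -2.0]
width: 38.7
grip_force: 36.0
```

>>> {"fn": "servo_tool", "kwargs": {
  "series": [
    [[0, -3.7, 0], [0, 0, 0], 3.5],
    [[0, 0, 3], [0, 0, 0], 3.5],
    [[0, 0, 4], [0, 0, 0], 3.5],
    [[0, 0, 3], [0, 0, 0], 3.5],
    [[0, 0, 1], [0, 0, 0], 3.5],
    [[0, 0, 0.3], [0, 0, 0], 3.5],
    [[0, 0, 0.2], [0, 0, 0], 3.5],
    [[0, 0, 0.1], [0, 0, 0], 3.5]
  ]
}}

```text
time_s: 29.95
tool_pos: [466.4, 185.5, 17.4]
tool_rot: [3.141, -0.0, 0.002]
wrist_force: [-4.4, -3.2, 13.1]
width: 38.5
grip_force: 37.5
```

>>> {"fn": "servo_tool", "kwargs": {
  "series": [
    [[0, 0, 0], [0, 0, 0], 5.5],
    [[0, 0, 0], [0, 0, 0], 5.5],
    [[0, 0, -3], [0, 0, 0], 5.5],
    [[0, 0, -4], [0, 0, 0], 5.5],
    [[0, 0, -1], [0, 0, 0], 5.5],
    [[0, 0, 0], [0, 0, 0], 0],
    [[0, 0, 0], [0, 0, 0], 0],
    [[0, 0, 0], [0, 0, 0], 0],
    [[0, 0, 0], [0, 0, 0], 0],
    [[0, 0, 2], [0, 0, 0], 0]
  ]
}}

```text
time_s: 31.2
tool_pos: [466.8, 186.2, 75.8]
tool_rot: [-3.141, 0.0, -0.005]
wrist_force: [0.5, -0.2, 0.1]
width: 0.2
grip_force: 0.0
```

>>> {"fn": "servo_tool", "kwargs": {
  "series": [
    [[0, 0, 0.7], [0, 0, 0], 0],
    [[0, 0, 0.5], [0, 0, 0], 0],
    [[0, 0, 0.3], [0, 0, 0], 0],
    [[0, 0, 0.3], [0, 0, 0], 0],
    [[0, 0, 0.3], [0, 0, 0], 0],
    [[0, 0, 0.2], [0, 0, 0], 0]
  ]
}}

```text
time_s: 31.95
tool_pos: [465.5, 185.8, 53.2]
tool_rot: [3.142, -0.0, 0.0]
wrist_force: [-2.4, -0.9, 7.2]
width: -0.0
grip_force: 3.5
```

>>> {"fn": "servo_tool", "kwargs": {
  "series": [
    [[0, 0, 0.1], [0, 0, 0], 0]
  ]
}}

```text
time_s: 32.08
tool_pos: [465.6, 185.8, 52.9]
tool_rot: [3.141, -0.0, -0.001]
wrist_force: [-5.0, -1.2, 15.7]
width: 0.1
grip_force: 8.5
```

>>> {"fn": "servo_tool", "kwargs": {
  "series": [
    [[0, 0, 0.1], [0, 0, 0], 0],
    [[0, 0, 0], [0, 0, 0], 0]
  ]
}}

```text
time_s: 32.33
tool_pos: [465.6, 185.8, 52.9]
tool_rot: [3.141, -0.0, -0.001]
wrist_force: [-6.2, -3.0, 18.2]
width: -0.2
grip_force: 9.2
```

>>> {"fn": "servo_tool", "kwargs": {
  "series": [
    [[0, 0, -4], [0, 0, 0], 0],
    [[0, 0, -5], [0, 0, 0], 6.5],
    [[0, 3, -5], [0, 0, 0], 6.5],
    [[1, 5, -3], [0, 0, 0], 6.5],
    [[1, 5, -2], [0, 0, 0], 6.5],
    [[1, 5, 0], [0, 0, 0], 6.5],
    [[0, 5, 0], [0, 0, 0], 6.5],
    [[0, 5, 0], [0, 0, 0], 6.5],
    [[0, 5, 0], [0, 0, 0], 6.5],
    [[0, 3, 0], [0, 0, 0], 6.5]
  ]
}}

```text
time_s: 33.58
tool_pos: [495.1, -176.7, 240.5]
tool_rot: [3.141, -0.003, 0.002]
wrist_force: [-0.4, -0.2, -0.3]
width: 65.0
grip_force: 0.0
```

```bash
python3 - <<'E'
from h import *
pz=pose();print(pz[0].round(1));p=snapshot("wrist");cams(p,cloud(p,pz))
E
```

```text
[ 495.1 -176.7  240.5]
cam [ 534.3 -205.2   19.    55.9] [ 534.2 -205.2] [36.7 36.9] 964 px [294 131  35  36]
```

>>> {"fn": "servo_tool", "kwargs": {
  "series": [
    [[2, 1.5, 3], [0, 0, 0], 6.5],
    [[1.9, 1.5, 3], [0, 0, 0], 6.5],
    [[0, 0, 5], [0, 0, 0], 6.5],
    [[0, 0, 5], [0, 0, 0], 6.5],
    [[0, 0, 4], [0, 0, 0], 6.5],
    [[0, 0, 1.8], [0, 0, 0], 6.5],
    [[0, 0, 1], [0, 0, 0], 6.5],
    [[0, 0, 0], [0, 0, 0], 6.5],
    [[0, 0, 0], [0, 0, 0], 3.5],
    [[0, 0, 0], [0, 0, 0], 3.5]
  ]
}}

```text
time_s: 34.88
tool_pos: [535.8, -205.0, 14.0]
tool_rot: [3.14, -0.001, 0.005]
wrist_force: [0.2, 1.0, 3.2]
width: 38.7
grip_force: 35.7
```

>>> {"fn": "servo_tool", "kwargs": {
  "series": [
    [[0, 0, 0], [0, 0, 0], 3.5],
    [[0, 0, 0], [0, 0, 0], 3.5],
    [[0, 0, -2], [0, 0, 0], 3.5],
    [[0, 0, -4], [0, 0, 0], 3.5],
    [[0, 0, -4], [0, 0, 0], 3.5],
    [[0, 0, -2], [0, 0, 0], 3.5],
    [[-1.5, -5, 0], [0, 0, 0], 3.5],
    [[-1.5, -5, 0], [0, 0, 0], 3.5],
    [[-1.5, -5, 0], [0, 0, 0], 3.5],
    [[-1.5, -5, 0], [0, 0, 0], 3.5]
  ]
}}

```text
time_s: 36.12
tool_pos: [473.3, -2.9, 132.9]
tool_rot: [-3.142, 0.001, -0.001]
wrist_force: [1.1, 0.5, 0.1]
width: 38.4
grip_force: 35.8
```

>>> {"fn": "servo_tool", "kwargs": {
  "series": [
    [[-1.5, -5, 0], [0, 0, 0], 3.5],
    [[-1.5, -5, 0], [0, 0, 0], 3.5],
    [[-1.5, -5, 0], [0, 0, 0], 3.5],
    [[-1, -4, 0], [0, 0, 0], 3.5],
    [[0, 0, 0], [0, 0, 0], 3.5],
    [[0, 0, 0], [0, 0, 0], 3.5]
  ]
}}

```text
time_s: 36.88
tool_pos: [419.1, 185.5, 132.5]
tool_rot: [3.141, 0.001, 0.001]
wrist_force: [-0.2, -0.2, -1.4]
width: 38.7
grip_force: 35.9
```

>>> {"fn": "servo_tool", "kwargs": {
  "series": [
    [[-0.9, -3.6, 0], [0, 0, 0], 3.5],
    [[0, 0, 3], [0, 0, 0], 3.5],
    [[0, 0, 4], [0, 0, 0], 3.5],
    [[0, 0, 3], [0, 0, 0], 3.5],
    [[0, 0, 1], [0, 0, 0], 3.5],
    [[0, 0, 0.3], [0, 0, 0], 3.5],
    [[0, 0, 0.2], [0, 0, 0], 3.5],
    [[0, 0, 0.1], [0, 0, 0], 3.5]
  ]
}}

```text
time_s: 37.88
tool_pos: [410.8, 221.2, 18.9]
tool_rot: [3.14, -0.0, -0.001]
wrist_force: [-6.1, -5.8, 20.1]
width: 38.8
grip_force: 38.2
```

>>> {"fn": "servo_tool", "kwargs": {
  "series": [
    [[0, 0, 0], [0, 0, 0], 5.5],
    [[0, 0, 0], [0, 0, 0], 5.5],
    [[0, 0, -3], [0, 0, 0], 5.5],
    [[0, 0, -4], [0, 0, 0], 5.5],
    [[0, 0, -1], [0, 0, 0], 5.5],
    [[0, 0, 0], [0, 0, 0], 0],
    [[0, 0, 0], [0, 0, 0], 0],
    [[0, 0, 0], [0, 0, 0], 0],
    [[0, 0, 0], [0, 0, 0], 0],
    [[0, 0, 2], [0, 0, 0], 0]
  ]
}}

```text
time_s: 39.12
tool_pos: [411.7, 222.3, 76.7]
tool_rot: [-3.14, 0.0, -0.005]
wrist_force: [0.4, 0.1, -1.1]
width: 0.2
grip_force: 0.0
```

>>> {"fn": "servo_tool", "kwargs": {
  "series": [
    [[0, 0, 0.7], [0, 0, 0], 0],
    [[0, 0, 0.5], [0, 0, 0], 0],
    [[0, 0, 0.3], [0, 0, 0], 0],
    [[0, 0, 0.3], [0, 0, 0], 0],
    [[0, 0, 0.3], [0, 0, 0], 0],
    [[0, 0, 0.2], [0, 0, 0], 0]
  ]
}}

```text
time_s: 39.88
tool_pos: [410.4, 221.8, 54.0]
tool_rot: [3.141, -0.0, -0.0]
wrist_force: [-1.8, -0.0, 7.6]
width: -0.0
grip_force: 3.5
```

>>> {"fn": "servo_tool", "kwargs": {
  "series": [
    [[0, 0, 0.2], [0, 0, 0], 0]
  ]
}}

```text
time_s: 40.0
tool_pos: [410.5, 221.8, 52.9]
tool_rot: [3.141, -0.0, -0.001]
wrist_force: [-5.6, -2.6, 24.5]
width: 0.2
grip_force: 12.1
```

>>> {"fn": "servo_tool", "kwargs": {
  "series": [
    [[0, 0, -4], [0, 0, 0], 0],
    [[0, 0, -5], [0, 0, 0], 6.5],
    [[0, 3, -5], [0, 0, 0], 6.5],
    [[0, 5, -3], [0, 0, 0], 6.5],
    [[0, 5, -3], [0, 0, 0], 6.5],
    [[0, 5.5, 0], [0, 0, 0], 6.5],
    [[1, 5.5, 0], [0, 0, 0], 6.5],
    [[1, 5.5, 0], [0, 0, 0], 6.5],
    [[1, 5.5, 0], [0, 0, 0], 6.5],
    [[1, 5.5, 0], [0, 0, 0], 6.5]
  ]
}}

```text
time_s: 41.25
tool_pos: [450.5, -185.3, 251.7]
tool_rot: [3.141, -0.001, 0.003]
wrist_force: [1.0, -0.5, 0.2]
width: 65.4
grip_force: 0.0
```

>>> {"fn": "servo_tool", "kwargs": {
  "series": [
    [[0.6, 5.5, 0], [0, 0, 0], 6.5],
    [[0, 5.5, 0], [0, 0, 0], 6.5],
    [[0, 5.5, 0], [0, 0, 0], 6.5],
    [[0, 2.2, 0], [0, 0, 0], 6.5],
    [[0, 0, 0], [0, 0, 0], 6.5],
    [[0, 0, 0], [0, 0, 0], 6.5],
    [[0, 0, 0], [0, 0, 0], 6.5]
  ]
}}

```text
time_s: 42.12
tool_pos: [456.4, -368.5, 251.1]
tool_rot: [-3.141, -0.003, 0.0]
wrist_force: [-0.3, 0.7, 0.1]
width: 64.9
grip_force: 0.0
```

```bash
python3 - <<'E'
from h import *
pz=pose();print(pz[0].round(1),pz[1].round(3).tolist());p=snapshot("wrist");w=cloud(p,pz);f=p["frame"];h=hsv(p)
X,Y,Z=w[...,0],w[...,1],w[...,2];near=(X>400)&(X<650)&(Y<-300)&(Y>-440)
yel=(h[...,0]>15)&(h[...,0]<35)&(h[...,1]>120)&(h[...,2]>60)
print("head",rect(w,yel&near&(Z>30)))
top=near&(Z>30)
print("scan",rect(w,top)); print("handle",rect(w,top&~yel&(X<560)))
red=((h[...,0]<8)|(h[...,0]>172))&(h[...,1]>150)&(h[...,2]>80)
print("red",rect(w,red&near))
print("pad",rect(w,near&(Z>4)&(Z<12)&(f.max(2)<60)))
a=f.copy()
i=snapshot("top");cams(i,cloud(i),(375,608,134,270))
g=cv2.resize(i["frame"][150:290,130:250],(480,560),interpolation=2);cv2.imwrite("pics/t2.png",np.hstack([cv2.resize(a[40:340,330:560],(300,391)),np.zeros((391,20,3),np.uint8),g[100:491]]))
E
```

```text
[ 456.4 -368.5  251.1] [[1.0, 0.002, -0.0], [0.002, -1.0, 0.001], [-0.0, -0.001, -1.0]]
head (array([ 592. , -377.2]), array([55.2, 34.9]), 89.9, array([34.8, 36.9, 38.3]), 1764)
scan (array([ 526. , -368.8]), array([136.5, 167.1]), 90.0, array([ 37. , 326.7, 346.3]), 48102)
handle (array([ 501.2, -368.8]), array([136.5, 117.5]), 90.0, array([259.6, 327.9, 346.5]), 46015)
red (array([ 584.2, -380.5]), array([71.7, 44.2]), 6.4, array([21. , 23.9, 39.6]), 309)
pad (array([ 525.1, -373.7]), array([198.6,  79.1]), 1.9, array([5.7, 7.1, 8.4]), 5870)
cam [573.  185.4  18.8  54.2] [573.5 184.4] [35.8 36.1] 163 px [188 190  16  16]
cam [493.9 241.7  19.1  54.2] [494.2 240.5] [36.1 35.7] 171 px [165 220  16  16]
cam [465.4 185.5  19.   54.2] [465.5 185.3] [35.7 36.2] 180 px [186 231  16  16]
cam [410.3 220.7  18.9  54.3] [409.8 220.6] [35.7 36.5] 182 px [171 253  16  16]
```

View pics/t2.png

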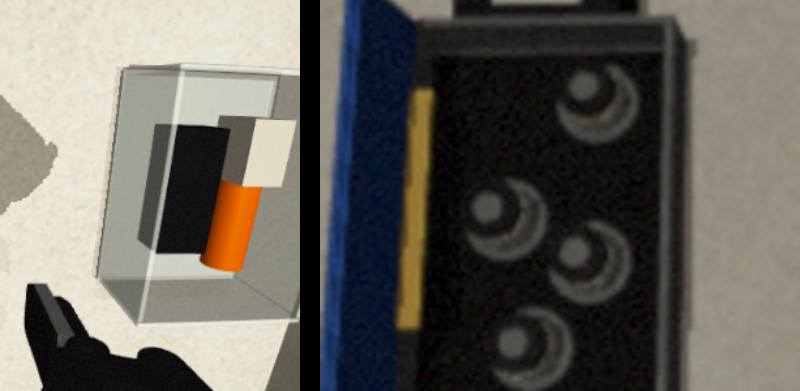

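All four cameras are in the dock with caps home. The second one was knocked to (494,241), but it is still upright inside. Now I'll refine the scanner measurement.

```bash
cat > sc.py <<'E'
from h import *
def scan(save=None):
    pz=pose();p=snapshot("wrist");w=cloud(p,pz);f=p["frame"];h=hsv(p)
    X,Y,Z=w[...,0],w[...,1],w[...,2];near=(X>400)&(X<650)&(Y<-300)&(Y>-450)
    yel=(h[...,0]>15)&(h[...,0]<35)&(h[...,1]>120)&(h[...,2]>60)
    print(pz[0].round(1),pz[1].round(3).tolist());print("head",rect(w,yel&near&(Z>30)&(Z<48)))
    top=near&(Z>28)&(Z<48)
    print("handle",rect(w,top&~yel&(X<570)),"whole",rect(w,top))
    for x in(480,510,540,560):
        q=Y[top&~yel&(abs(X-x)<3)]; print(x,np.percentile(q,[2,98]).round(1) if len(q) else None)
    print("pad",rect(w,near&(Z>4)&(Z<12)&(f.max(2)<60)))
    if save: cv2.imwrite(save,f)
    return p,w
if __name__=="__main__": scan()
E
python3 sc.py
```

```text
[ 456.4 -368.9  251.3] [[1.0, 0.001, 0.0], [0.001, -1.0, 0.0], [0.0, -0.0, -1.0]]
head (array([ 592. , -377.1]), array([56.4, 35.7]), 89.7, array([34.6, 36.8, 38.3]), 1759)
handle (array([ 512.8, -377.3]), array([114.1,  28.5]), 0.3, array([34.7, 36.9, 38.5]), 2431) whole (array([ 532.9, -377. ]), array([ 56.8, 154. ]), 89.7, array([34.6, 36.9, 38.4]), 4299)
480 [-390.3 -364.2]
510 [-391.1 -364.3]
540 [-390.4 -363.2]
560 [-390.1 -363.3]
pad (array([ 525.2, -374. ]), array([198.2,  79.9]), 1.8, array([5.7, 7.1, 8.4]), 5826)
```

>>> {"fn": "servo_tool", "kwargs": {
  "series": [
    [[4.5, 0.4, 3], [0, 0, 0], 5.5],
    [[4.4, 0.4, 3], [0, 0, 0], 5.5],
    [[0, 0, 5], [0, 0, 0], 5.5],
    [[0, 0, 5], [0, 0, 0], 5.5],
    [[0, 0, 4], [0, 0, 0], 5.5],
    [[0, 0, 2.5], [0, 0, 0], 5.5],
    [[0, 0, 1.1], [0, 0, 0], 5.5],
    [[0, 0, 0], [0, 0, 0], 5.5],
    [[0, 0, 0], [0, 0, 0], 5.5]
  ]
}}

```text
time_s: 43.4
tool_pos: [546.4, -379.1, 16.8]
tool_rot: [3.14, -0.0, 0.004]
wrist_force: [-0.8, -0.5, 1.2]
width: 55.1
grip_force: 0.0
```

>>> {"fn": "servo_tool", "kwargs": {
  "series": [
    [[0, 0, 0.4], [0, 0, 0], 5.5],
    [[0, 0, 0], [0, 0, 0], 2],
    [[0, 0, 0], [0, 0, 0], 2],
    [[0, 0, 0], [0, 0, 0], 2],
    [[0, 0, 0], [0, 0, 0], 2]
  ],
  "grip_force": 60
}}

```text
time_s: 44.02
tool_pos: [545.6, -378.7, 11.7]
tool_rot: [3.141, -0.0, 0.001]
wrist_force: [0.2, -0.1, 4.2]
width: 26.9
grip_force: 61.8
```

>>> {"fn": "servo_tool", "kwargs": {
  "series": [
    [[0, 0, -1], [0, 0, 0], 2],
    [[0, 0, -3], [0, 0, 0], 2],
    [[0, 0, -5], [0, 0, 0], 2],
    [[0, 0, -5], [0, 0, 0], 2],
    [[0, 0, -3], [0, 0, 0], 2],
    [[0, 0, 0], [0, 0, 0], 2],
    [[0, 0, 0], [0, 0, 0], 2]
  ]
}}

```text
time_s: 44.9
tool_pos: [543.9, -377.4, 179.1]
tool_rot: [-3.139, 0.0, 0.004]
wrist_force: [-0.9, 0.3, -1.5]
width: 27.1
grip_force: 61.4
```

```bash
python3 - <<'E'
from h import *
pz=pose();print(pz[0].round(1),get_state()["wrist_torque"].round(2),get_state()["width"]);p=snapshot("wrist");w=cloud(p,pz);h=hsv(p)
X,Y,Z=w[...,0],w[...,1],w[...,2]
yel=(h[...,0]>15)&(h[...,0]<35)&(h[...,1]>120)&(h[...,2]>60)&(Y<-320)&(Z>140)
print("head",rect(w,yel))
q=w[yel&(Z>np.nanmedian(Z[yel])-8)];A=np.c_[q[:,:2]-q[:,:2].mean(0),np.ones(len(q))];print("plane",np.linalg.lstsq(A,q[:,2],rcond=None)[0].round(3),q.mean(0).round(1))
E
```

```text
[ 543.9 -377.4  179.1] [-0.   -0.01 -0.02] 27.12676556819113
head (array([ 592.1, -378.3]), array([56.3, 35.5]), 89.7, array([201.3, 204.1, 205.2]), 11710)
plane [-3.10000e-02  2.00000e-03  2.03942e+02] [ 593.3 -378.2  203.9]
```

>>> {"fn": "servo_tool", "kwargs": {
  "series": [
    [[0, -3, 0], [0, 0, 0], 2],
    [[0, -5, 0], [0, 0, 0], 2],
    [[0, -5, 0], [0, 0, 0], 2],
    [[0, -5, 0], [0, 0, 0], 2],
    [[0, -5, 0], [0, 0, 0], 2],
    [[0, -5, 0], [0, 0, 0], 2],
    [[0, -5, 0], [0, 0, 0], 2],
    [[0, -5, 0], [0, 0, 0], 2],
    [[0, -5, 0], [0, 0, 0], 2],
    [[0, -5, 0], [0, 0, 0], 2]
  ]
}}

```text
time_s: 46.2
tool_pos: [543.4, 103.1, 178.5]
tool_rot: [3.141, -0.0, -0.007]
wrist_force: [0.7, -0.6, -1.5]
width: 27.0
grip_force: 61.4
```

>>> {"fn": "servo_tool", "kwargs": {
  "series": [
    [[-0.6, -5, 0], [0, 0, 0], 2],
    [[-0.6, -4, 0], [0, 0, 0], 2],
    [[0, -2.3, 0], [0, 0, 0], 2],
    [[0, 0, 0], [0, 0, 0], 2],
    [[0, 0, 0], [0, 0, 0], 2],
    [[0, 0, 0], [0, 0, 0], 2]
  ]
}}

```text
time_s: 46.95
tool_pos: [532.9, 213.5, 180.3]
tool_rot: [3.141, -0.002, -0.002]
wrist_force: [-0.2, -0.4, -2.1]
width: 27.0
grip_force: 61.4
```

```bash
cat > lab.py <<'E'
from h import *
pz=pose();print(pz[0].round(1),pz[1].round(3).tolist());p=snapshot("wrist");w=cloud(p,pz);h=hsv(p);f=p["frame"]
X,Y,Z=w[...,0],w[...,1],w[...,2]
m=(Z>50)&(Z<75)&(X>620)&(X<675)&(Y>150)&(Y<275)
print("label",rect(w,m&(f.min(2)>90)));print("block",rect(w,m))
yel=(h[...,0]>15)&(h[...,0]<35)&(h[...,1]>120)&(h[...,2]>60)&(Y<270)&(Z>90)
print("head",rect(w,yel))
print([ (q["location"].round(1),round(q["conf"],2)) if hasattr(q["location"],"round") else q for q in spot_in("label",p)])
cv2.imwrite("pics/lab%d.png"%p["shot"],f);print(p["shot"])
E
python3 lab.py; ls pics
```

```text
[532.9 213.5 180.3] [[1.0, -0.001, -0.001], [-0.001, -1.0, -0.001], [-0.001, 0.001, -1.0]]
label (array([648.8, 214.4]), array([ 45.9, 110.5]), 0.6, array([60.3, 62. , 63.3]), 2848)
block (array([645.7, 214.4]), array([ 51.6, 110.3]), 0.2, array([59.8, 61.4, 63.1]), 9058)
head (array([568.9, 213.4]), array([59.5, 57.6]), 0.0, array([202.6, 205.4, 206.5]), 11778)
[{'location': [584.3, 263.6, 59.5], 'conf': 0.68}]
18
d.png
lab18.png
s1.png
s2.png
scene0.png
t1.png
t2.png
top0.png
w1.png
```

>>> {"fn": "servo_tool", "kwargs": {
  "series": [
    [[0, -0.2, 3], [0, 0, 0], 2],
    [[0, 0, 2.5], [0, 0, 0], 2],
    [[0, 0, 1.2], [0, 0, 0], 2],
    [[0, 0, 0], [0, 0, 0], 2],
    [[0, 0, 0], [0, 0, 0], 2],
    [[0, 0, 0], [0, 0, 0], 2]
  ]
}}

```text
time_s: 47.8
tool_pos: [534.3, 217.0, 115.4]
tool_rot: [-3.141, 0.0, -0.004]
wrist_force: [0.0, 0.9, -1.5]
width: 27.0
grip_force: 61.4
```

```bash
python3 lab.py
```

```text
[534.3 217.  115.4] [[1.0, -0.0, 0.002], [-0.0, -1.0, 0.001], [0.002, -0.001, -1.0]]
label (array([646.3, 214.5]), array([110.9,  51.1]), 89.7, array([60.7, 62.1, 63.3]), 4808)
block (array([645.8, 214.5]), array([ 51.7, 110.7]), 0.0, array([60. , 61.5, 63.1]), 16068)
head (array([561. , 219.4]), array([77.9, 62.6]), 0.1, array([137.9, 140.7, 141.9]), 11780)
[{'location': [585.6, 268.5, 60.1], 'conf': 0.73}]
19
```

View pics/lab18.png

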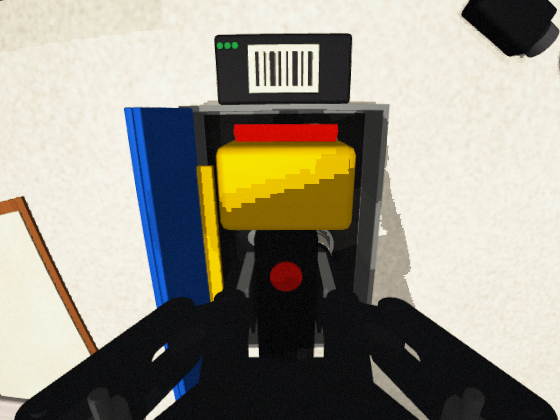

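The view shows the label centred on the block at (284,68), with the scanner head lined up behind it. I'll trim the position slightly and hold.

>>> {"fn": "servo_tool", "kwargs": {
  "series": [
    [[-0.2, 0.1, 0.4], [0, 0, 0], 2],
    [[0, 0, 0], [0, 0, 0], 2],
    [[0, 0, 0], [0, 0, 0], 2],
    [[0, 0, 0], [0, 0, 0], 2],
    [[0, 0, 0], [0, 0, 0], 2],
    [[0, 0, 0], [0, 0, 0], 2],
    [[0, 0, 0], [0, 0, 0], 2],
    [[0, 0, 0], [0, 0, 0], 2],
    [[0, 0, 0], [0, 0, 0], 2],
    [[0, 0, 0], [0, 0, 0], 2]
  ]
}}

```text
time_s: 49.15
tool_pos: [531.2, 215.7, 110.1]
tool_rot: [-3.142, 0.0, 0.0]
wrist_force: [0.3, 0.0, -2.0]
width: 27.2
grip_force: 61.4
```

>>> {"fn": "servo_tool", "kwargs": {
  "series": [
    [[0, 0, 0], [0, 0, 0], 2],
    [[0, 0, 0], [0, 0, 0], 2],
    [[0, 0, 0], [0, 0, 0], 2],
    [[0, 0, 0], [0, 0, 0], 2],
    [[0, 0, 0], [0, 0, 0], 2],
    [[0, 0, 0], [0, 0, 0], 2],
    [[0, 0, 0], [0, 0, 0], 2],
    [[0, 0, 0], [0, 0, 0], 2],
    [[0, 0, 0], [0, 0, 0], 2],
    [[0, 0, 0], [0, 0, 0], 2]
  ]
}}

```text
time_s: 50.4
tool_pos: [531.2, 215.7, 110.1]
tool_rot: [-3.142, 0.0, 0.0]
wrist_force: [-0.7, 0.5, -1.8]
width: 27.2
grip_force: 61.4
```

```bash
python3 - <<'E'
from h import *
P,R=pose();print(P.round(1))
p=snapshot("scene");w=cloud(p);h=hsv(p);X,Y,Z=w[...,0],w[...,1],w[...,2]
yel=(h[...,0]>15)&(h[...,0]<35)&(h[...,1]>120)&(Y>180)&(Y<260)&(Z>95)&(X>540)
print(rect(w,yel)); t=yel&(Z>np.nanpercentile(Z[yel],60)-6);print(rect(w,t))
red=((h[...,0]<8)|(h[...,0]>172))&(h[...,1]>150)&(Y>170)&(Y<260)&(Z>90)
print("win",rect(w,red))
f=p["frame"][200:350,280:450];cv2.imwrite("pics/scan.png",cv2.resize(f,None,fx=3.5,fy=3.5,interpolation=2))
E
```

```text
[531.2 215.7 110.1]
(array([575.3, 222.7]), array([52.7, 72.3]), 0.2, array([120.1, 135.3, 139.3]), 537)
(array([574.4, 222.4]), array([72. , 51.6]), 89.3, array([131.6, 136.2, 139.8]), 418)
win (array([570.5, 216.2]), array([43. , 73.8]), 88.4, array([119.3, 124.8, 139.4]), 96)
```

View pics/scan.png

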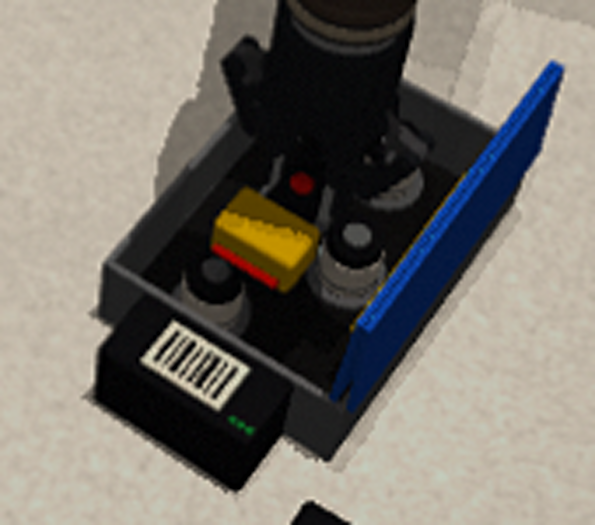

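The scanner is held 7 cm from the label with its red window facing it, and it held still for over 2 s. Now I'll take it back to the pad.

>>> {"fn": "servo_tool", "kwargs": {
  "series": [
    [[0, 0, -3], [0, 0, 0], 2],
    [[0, 0, -4], [0, 0, 0], 2],
    [[0, 4, 0], [0, 0, 0], 2],
    [[0, 5, 0], [0, 0, 0], 2],
    [[0, 5, 0], [0, 0, 0], 2],
    [[0, 5, 0], [0, 0, 0], 2],
    [[0, 5, 0], [0, 0, 0], 2],
    [[0, 5, 0], [0, 0, 0], 2],
    [[0, 5, 0], [0, 0, 0], 2],
    [[0, 5, 0], [0, 0, 0], 2]
  ]
}}

```text
time_s: 51.7
tool_pos: [531.0, -176.0, 180.2]
tool_rot: [3.142, -0.001, 0.001]
wrist_force: [1.2, 0.0, -1.5]
width: 26.9
grip_force: 61.5
```

>>> {"fn": "servo_tool", "kwargs": {
  "series": [
    [[0.7, 5, 0], [0, 0, 0], 2],
    [[0.8, 5, 0], [0, 0, 0], 2],
    [[0, 5, 0], [0, 0, 0], 2],
    [[0, 4, 0], [0, 0, 0], 2],
    [[0, 0.8, 0], [0, 0, -0.031], 2],
    [[0, 0, 0], [0, 0, 0], 2],
    [[0, 0, 3], [0, 0, 0], 2],
    [[0, 0, 4], [0, 0, 0], 2],
    [[0, 0, 4], [0, 0, 0], 2],
    [[0, 0, 0], [0, 0, 0], 2]
  ]
}}

```text
time_s: 52.95
tool_pos: [542.9, -368.6, 65.7]
tool_rot: [-3.134, -0.049, 0.013]
wrist_force: [0.1, 0.3, -1.9]
width: 27.1
grip_force: 61.3
```

>>> {"fn": "servo_tool", "kwargs": {
  "series": [
    [[0, 0, 2], [0, 0, 0], 2],
    [[0, 0, 0], [0, 0, 0], 2],
    [[0, 0, 0], [0, 0, 0], 2]
  ]
}}

```text
time_s: 53.32
tool_pos: [546.9, -372.8, 51.2]
tool_rot: [3.14, 0.048, 0.002]
wrist_force: [0.5, -0.5, -0.8]
width: 27.2
grip_force: 61.3
```

>>> {"fn": "servo_tool", "kwargs": {
  "series": [
    [[0, 0, 2], [0, 0, 0], 2],
    [[0, 0, 1], [0, 0, 0], 2],
    [[0, 0, 0.4], [0, 0, 0], 2],
    [[0, 0, 0.2], [0, 0, 0], 2],
    [[0, 0, 0], [0, 0, 0], 2]
  ]
}}

```text
time_s: 53.95
tool_pos: [546.3, -372.4, 14.1]
tool_rot: [3.141, 0.048, 0.0]
wrist_force: [-0.5, -0.1, -0.9]
width: 27.0
grip_force: 61.3
```

>>> {"fn": "servo_tool", "kwargs": {
  "series": [
    [[0, 0, 0.2], [0, 0, 0], 2],
    [[0, 0, 0], [0, 0, 0], 2]
  ]
}}

```text
time_s: 54.2
tool_pos: [546.2, -372.4, 12.3]
tool_rot: [3.141, 0.048, 0.0]
wrist_force: [0.3, -0.3, -1.3]
width: 26.9
grip_force: 61.4
```

>>> {"fn": "servo_tool", "kwargs": {
  "series": [
    [[0, 0, 0.1], [0, 0, 0], 2],
    [[0, 0, 0.1], [0, 0, 0], 2],
    [[0, 0, 0], [0, 0, 0], 2]
  ]
}}

```text
time_s: 54.58
tool_pos: [546.4, -372.5, 11.7]
tool_rot: [3.141, 0.048, 0.0]
wrist_force: [-2.8, 1.7, 5.4]
width: 27.1
grip_force: 62.4
```

>>> {"fn": "servo_tool", "kwargs": {
  "series": [
    [[0, 0, 0], [0, 0, 0], 3.5],
    [[0, 0, 0], [0, 0, 0], 5],
    [[0, 0, 0], [0, 0, 0], 5],
    [[0, 0, -2], [0, 0, 0], 5],
    [[0, 0, -4], [0, 0, 0], 5],
    [[0, 0, -5], [0, 0, 0], 5],
    [[-2.5, 0, -5], [0, 0, 0], 5],
    [[-2.5, 0, -5], [0, 0, 0], 5],
    [[-4, 0, -3], [0, 0, 0], 5],
    [[0, 0, 0], [0, 0, 0], 5]
  ]
}}

```text
time_s: 55.82
tool_pos: [456.0, -376.8, 255.5]
tool_rot: [3.135, 0.045, 0.009]
wrist_force: [0.5, -0.4, -0.4]
width: 49.8
grip_force: 0.0
```

>>> {"fn": "servo_tool", "kwargs": {
  "series": [
    [[0, 0, 0], [0, 0, 0], 5],
    [[0, 0, 0], [0, 0, 0], 5]
  ]
}}

```text
time_s: 56.08
tool_pos: [456.3, -374.4, 248.8]
tool_rot: [-3.14, -0.049, 0.002]
wrist_force: [-0.6, 0.0, -0.1]
width: 50.0
grip_force: 0.0
```

```bash
python3 - <<'E'
from sc import *
p,w=scan()
i=snapshot("top");wt=cloud(i);cams(i,wt,(375,608,134,270));h=hsv(i)
print("blue",rect(wt,(h[...,0]>100)&(h[...,0]<130)&(h[...,1]>150)&(h[...,2]>60)&(wt[...,1]>80)))
s=snapshot("scene")["frame"]
cv2.imwrite("pics/end.png",np.hstack([cv2.resize(p["frame"],(400,300)),cv2.resize(s[190:350,260:460],(400,300))]))
E
```

```text
[ 456.3 -374.4  248.8] [[1.0, 0.031, -0.001], [0.031, -1.0, 0.002], [-0.001, -0.002, -1.0]]
head (array([ 592.4, -372.5]), array([36.4, 55.5]), 1.8, array([34.9, 36.9, 38.3]), 1780)
handle (array([ 512.9, -374.4]), array([114.4,  28.6]), 1.8, array([34.4, 36.9, 38.6]), 2477) whole (array([ 533.5, -372.9]), array([155.6,  55.4]), 0.4, array([34.4, 36.9, 38.4]), 4407)
480 [-388.8 -361.5]
510 [-387.4 -360.9]
540 [-387.4 -360.3]
560 [-386.4 -359.9]
pad (array([ 525.6, -374.1]), array([197.9,  79.5]), 1.7, array([5.7, 7.1, 8.5]), 5885)
cam [573.3 184.7  19.3  54.5] [573.6 184.2] [35.8 36.2] 160 px [188 190  16  16]
cam [494.4 241.4  19.   54.3] [494.5 241.6] [35.4 36.4] 171 px [165 220  16  16]
cam [466.2 185.9  19.1  54.2] [465.6 186.2] [36.5 35.9] 170 px [186 231  17  16]
cam [409.9 221.2  18.7  54.5] [410.2 220.8] [35.9 35.1] 170 px [171 253  17  16]
blue (array([492.1, 297.4]), array([241. ,   9.5]), 0.7, array([146.9, 149.4, 151.8]), 368)
```

View pics/end.png

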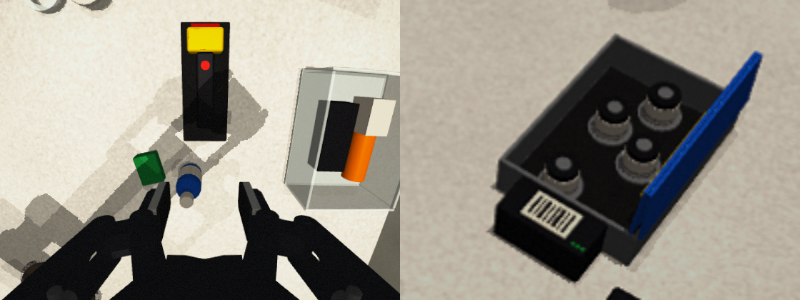

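The last pictures show the scanner level and centred on its pad at (205,80). All four capped cameras are upright in the tray and the cover is folded.

```bash
python3 -c "from cell import *; print(finish_job())"
```

```text
the job is handed in; nothing more can be done
None
```

I handed the job in at about 56 s of the 210 s allowed: the cover is folded flat, all four cameras stand upright in the dock with their caps home, the label was scanned from about 7 cm for over 2 s, and the scanner lies level on its pad, lengthwise and centred to about 1 cm; one camera was knocked about 3 cm inside the dock but stayed upright, and one cap was pressed by the fingertips with about 48 N, which the 40 N limit does not appear to cover since it names only the arm and gripper body.

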